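Stir the drainage pebbles, then hold the caddy's sprung door open at its line

TASK

Take the long dibber and stir the pebbles in the green caddy with it, at least two full wide turns with its tip down among them, so that they lie loose, then stand the dibber back in the wooden block. Then pull the caddy's spring-closed sliding door out until the line across its blade just comes clear of the guide bridge, no farther, and keep it there so that all the pebbles drop into the terracotta pan below: finish while still holding the door at that line. Leave the other things on the bench where they are.

Things in the scene. Friction and masses are not known exactly. Their poses are not given: they have to be found in the camera images.
- caddy: Green plastic pebble caddy: open-topped square hopper, outside 120 x 120 mm, rim 128 x 128 mm, rim top 163 mm above the bench, on four fixed steel legs. Origin on the bench under its centre, z up; the sliding door pulls out along its level -x axis (to the robot's right, turned up to 0.35 rad). Inside 112 x 112 mm at the top; below 112 mm height the floor slopes in at 45 degrees to the outlet.
- outlet (a point): Centre of the caddy's 60 x 60 mm outlet, on top of the steel door blade that shuts it, 84 mm above the bench; axes as the caddy's. The pebbles lie here in one layer, about 18 mm deep. For a rod 16 mm thick, turns of 12 to 14 mm radius about this point with its tip 6 to 12 mm above the blade suit; turns under 8 mm radius are too narrow.
- guide_edge (a point): Middle of the outer edge of the steel guide bridge that crosses the blade on the pull-out side, 72 mm from the caddy's centre; bridge 8 mm wide, its top 95.5 mm above the bench. The black line on the blade must come out just past this edge.
- door (a joint): How far the sliding door is pulled out, m: 0 shut, growing along the caddy's -x, end stop 0.080. At 0.064 the black line scribed across the blade (3 mm wide, hidden under the hopper when shut) stands just clear of the guide bridge's outer edge and the outlet is fully open. Springs close it: about 5 N when shut, 10 N at the line; let go, it snaps shut.
- door_pull (a point): Middle of the top edge of the door's upright green plastic pull: plate 10 mm thick (along the caddy's x), 56 mm wide, standing 42 mm above the flat blade, top 126 mm above the bench; 145 mm from the caddy's centre when shut, 68 mm clear of the guide bridge. Axes as the caddy's. Pinch it from above across its thickness, fingertips kept above the blade.
- pan: Terracotta pan standing on the bench under the caddy's outlet, between the legs: 114 mm across the rim, 58 mm high, wall 5 mm. Origin: centre of its underside.
- dibber: The long dibber, a loose wooden rod standing upright in one of the wooden block's holes: 180 mm long, round shaft 16 mm thick with a blunt conical tip (16 mm long, 8 mm wide at the end), and a square handle 24 x 24 mm over the top 55 mm (125 to 180 mm from the tip). Origin: centre of its tip; z runs up the rod to the handle, x and y square to the handle's flats. 60 g.
- block: Wooden block, fixed, 170 (its x) x 75 (its y) x 50 mm high, with three upright holes in a row at x = -55, 0 and +55 mm, each 21 mm wide and 45 mm deep (bottom 5 mm above the bench) with a 5 mm chamfer at the mouth. Two hold dibbers, which one where varies; one is empty. Origin: centre of its underside.
- pebble0: One of six grey-white drainage pebbles, nearly round, 18 to 20 mm across, 11 g, lying in the caddy. Origin: its centre.
- pebble1: One of six grey-white drainage pebbles, nearly round, 18 to 20 mm across, 11 g, lying in the caddy. Origin: its centre.
- pebble2: One of six grey-white drainage pebbles, nearly round, 18 to 20 mm across, 11 g, lying in the caddy. Origin: its centre.
- pebble3: One of six grey-white drainage pebbles, nearly round, 18 to 20 mm across, 11 g, lying in the caddy. Origin: its centre.
- pebble4: One of six grey-white drainage pebbles, nearly round, 18 to 20 mm across, 11 g, lying in the caddy. Origin: its centre.
- pebble5: One of six grey-white drainage pebbles, nearly round, 18 to 20 mm across, 11 g, lying in the caddy. Origin: its centre.
- short_dibber: Bystander: a short dibber, 104 mm long with a round knob 28 mm wide, standing in another hole of the block. Origin: centre of its tip.
- screwdriver: Bystander: screwdriver with an orange handle, 200 mm long, lying to the right of the caddy. Origin at its middle, on the bench.
- trowel: Bystander: stainless trowel with a wooden handle, 320 mm long, lying beyond the caddy. Origin near its middle, on the bench; blade to +x.
- jar: Bystander: clear glass jar with a twist cap, 72 mm wide, 110 mm high. Origin: centre of its underside.
- spare_pot: Bystander: empty terracotta pot, 100 mm wide, 90 mm high. Origin: centre of its underside.
- seed_tray: Bystander: black seed tray with cells, 230 x 170 x 50 mm. Origin: centre of its underside.
There are look-alikes about, which are no part of the job. Leave any blue look-alike of the pan alone.

How it is judged:
By the outcome, as a careful person would: the job done as asked, in the order asked, and still so for the second after the job is handed in, while the arm keeps its last pose, push and grip.
It also fails if it takes over 69 s, if anything falls off the work surface, if the arm or the gripper's body presses on something with over 40 N, if the wrist force passes 120 N, or if a joint passes its speed limit or range.

ROBOT

A 6-joint arm with a two-finger parallel gripper is mounted at the origin on the work surface. World frame = base frame: x ahead of the robot, y to its left, z up, the work surface at z = 0. Lengths are in mm, angles in rad, forces in N, time in s.
With the tool pointing down it reaches from about 350 to 775 mm from the base axis. Payload 7.3 kg.
Tool frame: the origin (TCP) lies midway between the tips of the shut fingers; the grasp point (between the pads) lies 19 mm behind it; z points along the fingers, y is the line along which they close (so a half turn about z gives the same grasp; the last joint's range is limited). The gripper opens to 92 mm and grips with 3 to 60 N. Pads are 19 mm wide; open, the fingers measure 130 mm over their backs; the gripper's body (75 mm by 190 mm) begins 47 mm behind the grasp point.
Start: joints at [1.03, 0.342, 1.524, -0, 1.275, -0.146], TCP at [201.915, 484.639, 226.741] pointing down, gripper open.
Joint ranges: [-2.53, 2.53], [-0.77, 2.02], [0.04, 2.7], [-1, 4.14], [0.28, 2.66], [-3.11, 3.11]. Speed limits (rad/s): [2.57, 2.57, 3.14, 3.14, 3.14, 3.14].

INTERFACE

Orientations are given as [roll, pitch, yaw] about the fixed x, y, z axes, in that order (R = Rz(yaw) Ry(pitch) Rx(roll)).
In Python, from plant import * gives the robot as it stands.
- The arm moves only by the tool step_arm, never from a script. Its argument "deltas" is one flat list of numbers, 5 for each row, row after row: the shift along the world's x, y, z in mm, then the turn about the world's z in degrees, then the finger opening in mm, from 0 to 91.8. In form: [tx, ty, tz, turn, gripper, tx, ty, tz, turn, gripper, ...]. A call has exactly 10 rows; each row shifts and turns the commanded pose from where the row before left it; what a row does not reach is not made up. A row lasts 1/8 s, in which the tool goes at most 62.5 mm and 10.7 degrees, less where a joint would pass 70% of its speed; a pose out of reach is approached as far as the arm can. A call is refused whole if a number of a shift passes 62.5 or a number of a turn 10.7, either way. A call with a gripper value outside its range is refused whole. The fingers move at their own pace and stop on an object; the grip force is fixed at half the most. Time passes only in rows, so rows that do not move let the fingers close, or fill a call up. It gives the time, the measured TCP pose, the force, the opening and the grip force at its end, in the units of the state.
- get_obs(): the state, without advancing time (a new reading comes with each control period).
- capture(name): name is "side" or "top" or "wrist"; returns the picture (420x560x3 uint8, red, green, blue); there is no depth.
- camera_params(name): a dict with "mtx" (3x3 intrinsics, pixels), "rvec" (rotation vector, rad) and "tvec" (3), from world to camera coordinates, as OpenCV has them. Camera axes: x right, y down, z forward; pixel columns grow to the right and rows downward; lengths in mm; the calibration is good to about 2 mm. A picture is of the moment at which its call begins: read the wrist's pose just before it. camera_params takes no time and is no camera call; for the wrist camera it gives the pose at the moment of the call.
- close_job(): hands the job in; it is judged then, once.
The state is a dict: "time": time; "joint_positions": joint angles; "dq": joint speeds; "tau": joint torques, N m; "tool_pos": TCP position; "tcp_rot": TCP orientation; "contact_force": force on the tool from outside, world axes, zero at the start; "moment": the same for the moment, N m; "grip_width": finger opening in mm; "finger_force": force on a finger pad.
Only numpy, scipy, OpenCV 4.12 (cv2) and the standard library are available. Lean on these libraries where they do the work, as an engineer would, in place of code of your own. Each camera call takes 0.05 s, during which the arm holds its last target. There are 200 camera calls.

## Working session

There is one attempt and no reset: what is moved stays moved. The work goes in short steps, Python scripts to look and compute and a tool call to move; the robot and the scene stay as the last step left them, time stands still between calls to the robot, and variables do not carry over. Pictures are saved under pics/ and viewed, at most 10 in all, crops included, and the job is handed in when it is done.

Besides the shell and the picture viewer there is one more tool, called after "Call:" as name(argument=value, ...) on one line, values as JSON. step_arm: Moves the arm, as the interface text tells. Its arguments: {"type":"object","properties":{"deltas":{"type":"array","items":{"type":"number"}}},"required":["deltas"]}

```bash
mkdir -p pics; ls; python3 - <<'E'
from plant import *
import cv2,numpy as np
o=get_obs();print(o['time'],o['tool_pos'],o['tcp_rot'],o['grip_width'],o['contact_force'])
for n in ['side','top']:
    im=capture(n);cv2.imwrite(f'pics/{n}0.png',im[:,:,::-1]);p=camera_params(n)
    R=cv2.Rodrigues(np.array(p['rvec'],float))[0];print(n,-R.T@np.array(p['tvec']).ravel(),R[2],p['mtx'])
E
```

```text
pics
0.0 [201.68388281 484.26662653 226.04678377] [-3.14006276e+00 -2.05094467e-04  2.74679428e+00] 91.82230040506528 [ 0.44145732 -0.59919891  0.05287417]
side [393.48706785 560.37684715 829.54177148] [ 0.16778301 -0.66912975 -0.72395734] [[405.79561203   0.         272.94594186]
 [  0.         405.79561203 217.94276429]
 [  0.           0.           1.        ]]
top [ 442.90440814  -63.92243109 1475.89010584] [ 0.09802311 -0.02161657 -0.99494934] [[457.1632255    0.         282.47324675]
 [  0.         457.1632255  205.29945739]
 [  0.           0.           1.        ]]
```

View pics/top0.png

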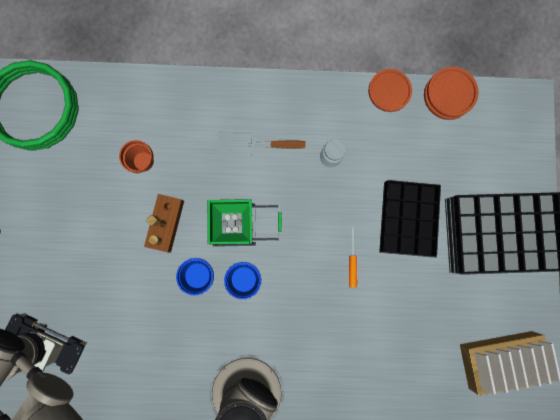

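View pics/side0.png

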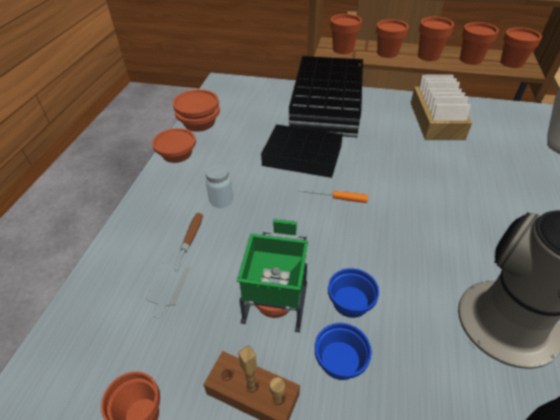

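The top view shows the green caddy at about (230,222), with its pull at (280,222). The block is at (164,223) with rod heads at (152,220) and (153,240) and an empty hole at (168,206). The blue pans at (195,277) and (243,280) are look-alikes. In the side view the taller, square-headed rod is in the middle hole at (248,360) and the round-knobbed short one is at (277,390). I'll confirm this in an enlarged crop and measure.

```bash
cat > h.py <<'E'
from plant import *
import cv2,numpy as np
def ray(n,uv,p=None):
    p=p or camera_params(n);R=cv2.Rodrigues(np.array(p['rvec'],float))[0];t=np.array(p['tvec'],float).ravel()
    x=cv2.undistortPoints(np.array([[uv]],float),np.array(p['mtx']),None).ravel()
    return -R.T@t, R.T@np.array([x[0],x[1],1.])
def onz(n,uv,z,p=None):
    c,d=ray(n,uv,p);return c+d*(z-c[2])/d[2]
def proj(n,P,p=None):
    p=p or camera_params(n);return cv2.projectPoints(np.array([P],float),np.array(p['rvec'],float),np.array(p['tvec'],float),np.array(p['mtx']),None)[0].ravel()
E
python3 - <<'E'
from h import *
t=cv2.imread('pics/top0.png');s=cv2.imread('pics/side0.png')
a=cv2.resize(t[185:265,130:300],None,fx=4.7,fy=4.7,interpolation=cv2.INTER_CUBIC)[:,:790]
b=cv2.resize(s[325:420,200:305],None,fx=2.3,fy=2.3,interpolation=cv2.INTER_CUBIC)
c=np.zeros((a.shape[0]+b.shape[0],800,3),np.uint8);c[:a.shape[0],:a.shape[1]]=a;c[a.shape[0]:,:b.shape[1]]=b
b2=cv2.resize(s[210:330,230:320],None,fx=1.8,fy=1.8,interpolation=cv2.INTER_CUBIC);c[a.shape[0]:a.shape[0]+b2.shape[0],300:300+b2.shape[1]]=b2
cv2.imwrite('pics/crop0.png',c[:600])
for n,im in(('top',t),('side',s)):
    h=cv2.cvtColor(im,cv2.COLOR_BGR2HSV)
    for nm,lo,hi in(('green',(50,120,40),(75,255,255)),('wood',(0,100,40),(16,255,180)),('light',(12,60,120),(28,200,255))):
        m=cv2.inRange(h,lo,hi);cs,_=cv2.findContours(m,0,2)
        for k in cs:
            if cv2.contourArea(k)>20:
                r=cv2.minAreaRect(k)
                if (r[0][1]>150 and n=='top' and 130<r[0][0]<300) or(n=='side' and 180<r[0][0]<320 and r[0][1]>200): print(n,nm,np.round(r[0],1),np.round(r[1],1),round(r[2],1),np.round(cv2.boxPoints(r),1).tolist())
E
```

```text
top green [279.5 221.5] [17.  3.] 90.0 [[278.0, 213.0], [281.0, 213.0], [281.0, 230.0], [278.0, 230.0]]
top green [229. 222.] [44. 44.] 90.0 [[207.0, 200.0], [251.0, 200.0], [251.0, 244.0], [207.0, 244.0]]
top wood [163.5 222.9] [26.4 54.5] 14.6 [[143.89999389648438, 245.89999389648438], [157.6999969482422, 193.1999969482422], [183.1999969482422, 199.8000030517578], [169.39999389648438, 252.60000610351562]]
top wood [135.6 156.2] [32.3 32.6] 71.6 [[115.0, 146.0], [145.89999389648438, 135.6999969482422], [156.10000610351562, 166.3000030517578], [125.19999694824219, 176.60000610351562]]
top light [160.3 222.2] [27.4 55.1] 14.0 [[140.39999389648438, 245.60000610351562], [153.6999969482422, 192.1999969482422], [180.3000030517578, 198.8000030517578], [166.89999389648438, 252.1999969482422]]
side green [271.6 270. ] [65.  67.7] 7.1 [[235.1999969482422, 299.5], [243.60000610351562, 232.3000030517578], [308.1000061035156, 240.39999389648438], [299.70001220703125, 307.6000061035156]]
side green [284.3 226.3] [22. 12.] 7.1 [[272.6000061035156, 231.0], [274.1000061035156, 219.0], [295.899993896
[... 649 characters left out ...]
[47.8 28.5] 24.6 [[244.10000610351562, 390.8999938964844], [256.0, 365.0], [299.5, 384.8999938964844], [287.70001220703125, 410.79998779296875]]
side light [251.6 385.1] [87.7 37.4] 25.6 [[204.0, 383.0], [220.1999969482422, 349.29998779296875], [299.29998779296875, 387.29998779296875], [283.1000061035156, 421.0]]
side light [249.1 358.3] [23.7 13.9] 59.0 [[237.10000610351562, 351.79998779296875], [249.0, 344.6000061035156], [261.1000061035156, 364.8999938964844], [249.1999969482422, 372.1000061035156]]
side light [192.1 227.8] [ 6.7 32.7] 27.5 [[181.60000610351562, 240.8000030517578], [196.6999969482422, 211.8000030517578], [202.60000610351562, 214.8000030517578], [187.5, 243.8000030517578]]
```

View pics/crop0.png

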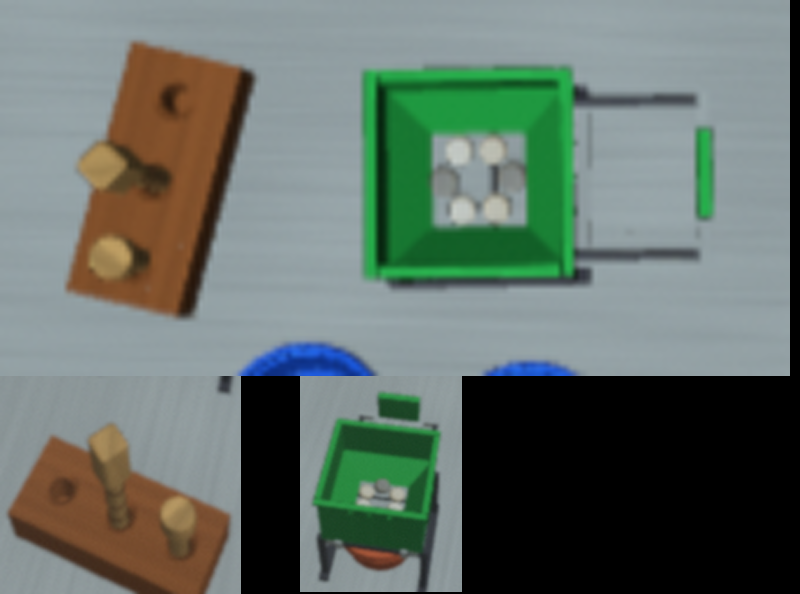

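Crop: two rods stand in the block. The tall one with a square handle (crop (104,166), top px about (152,220)), in the middle hole, is the long dibber. The round-knobbed one at crop (115,257) is the short one. The green caddy is the one with the pull at crop (705,172); its terracotta pan shows beneath it, and the blue ones are decoys.

```bash
python3 - <<'E'
from h import *
f=lambda x,y:((x+.5)/4.7-.5+130,(y+.5)/4.7-.5+185)
def show(n,L,z):
    P=np.array([onz('top',f(*q),z)[:2] for q in L]);print(n,P.round(1).tolist(),'c',P.mean(0).round(1));return P
B=show('block',[(132,42),(250,70),(187,317),(67,290)],50)
e=B[0]-B[3]+B[1]-B[2];print(np.degrees(np.arctan2(e[1],e[0])))
C=show('rim',[(363,71),(573,66),(574,277),(364,280)],163)
for i in range(4):
    d=C[(i+1)%4]-C[i];print(np.degrees(np.arctan2(d[1],d[0])),np.hypot(*d))
show('outlet',[(431,134),(525,134),(526,227),(432,228)],88)
D=show('pull',[(697,128),(713,128),(713,218),(697,218)],126)
show('hole',[(174,99)],50);H=show('handle',[(78,168),(101,141),(132,158),(107,190)],185)
for i in range(4):
    d=H[(i+1)%4]-H[i];print(np.degrees(np.arctan2(d[1],d[0])),np.hypot(*d))
for q in [(284.3,223.5)]: print(onz('side',q,126))
print(onz('side',(225,374),50))
E
```

```text
block [[607.8, 295.6], [591.6, 216.7], [427.3, 249.6], [442.6, 328.8]] c [517.3 272.7]
-11.335246686189617
rim [[581.4, 125.7], [588.7, -2.6], [459.7, -7.9], [454.0, 119.2]] c [520.9  58.6]
-86.76904000357409 128.4429729655686
-177.65561788151564 129.1175483708705
92.53447485369072 127.2172044912949
2.8883819143533596 127.55796207045867
outlet [[549.9, 90.9], [551.8, 30.3], [491.8, 27.4], [489.3, 87.7]] c [520.7  59.1]
pull [[556.0, -80.3], [556.3, -90.4], [499.6, -92.1], [499.3, -82.0]] c [527.8 -86.2]
hole [[570.7, 265.9]] c [570.7 265.9]
handle [[515.4, 289.4], [532.0, 276.7], [522.4, 257.7], [502.8, 271.4]] c [518.1 273.8]
-37.47232470827652 20.899052801216026
-116.81979974372885 21.282788490097623
144.92510975710124 23.93233224675913
54.936137519354325 21.936496659951402
[526.23450283 -77.68820468 126.        ]
[572.08687441 267.95500183  50.        ]
```

Call:
step_arm(deltas=[25, -17, 15, -1.2, 91.8, 35, -23, 15, -1.2, 91.8, 38, -25, 15, -1.2, 91.8, 38, -25, 15, -1.2, 91.8, 38, -25, 15, -1.2, 91.8, 38, -25, 15, -1.2, 91.8, 38, -25, 10, -1.2, 91.8, 38, -25, 5, -1.2, 91.8, 28, -20, 0, -1.2, 91.8, 0, 0, 0, 0, 91.8])

```text
time: 1.35
tool_pos: [519.4, 272.9, 330.5]
tcp_rot: [-3.14, -0.001, 2.555]
contact_force: [0.2, 0.9, -0.1]
grip_width: 91.9
finger_force: 0.0
```

```bash
python3 - <<'E'
from h import *
o=get_obs();print(o['time'],o['tool_pos'],np.degrees(o['tcp_rot']),o['joint_positions'])
p=camera_params('wrist');im=capture('wrist');cv2.imwrite('pics/w1.png',im[:,:,::-1])
import pickle;pickle.dump(p,open('w1.pkl','wb'))
R=cv2.Rodrigues(np.array(p['rvec'],float))[0];print(-R.T@np.array(p['tvec']).ravel(),R[2],proj('wrist',(518,273,185),p))
E
```

```text
1.35 [519.38244858 272.90444921 330.49457054] [-1.79908269e+02 -4.24027556e-02  1.46386405e+02] [ 3.53394247e-01  4.10043328e-01  1.13986866e+00 -3.46593533e-04
  1.59341008e+00 -6.30742311e-01]
[451.35614571 318.14035371 489.2619671 ] [ 0.24841567 -0.1674388  -0.95407227] [279.04014681 188.76726813]
```

View pics/w1.png

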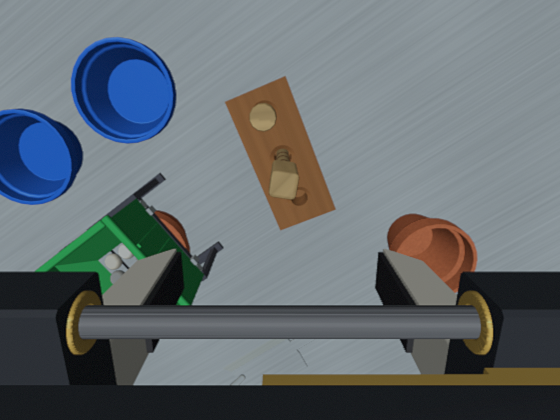

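The wrist view shows the long dibber's square handle at about (284,183), the short knob at (263,117) and the empty hole at (299,197). I'll extract the handle's top face.

```bash
python3 - <<'E'
from h import *
import pickle;p=pickle.load(open('w1.pkl','rb'))
im=cv2.imread('pics/w1.png');c=cv2.resize(im[140:215,245:325],None,fx=7,fy=7,interpolation=cv2.INTER_CUBIC);cv2.imwrite('pics/c1.png',c)
# block top outline
h=cv2.cvtColor(im,cv2.COLOR_BGR2HSV);m=cv2.inRange(h,(0,60,50),(30,255,255));m[:60]=0;m[240:]=0;m[:,:220]=0;m[:,345:]=0
k=max(cv2.findContours(m,0,2)[0],key=cv2.contourArea);b=cv2.boxPoints(cv2.minAreaRect(k));P=np.array([onz('wrist',q,50,p)[:2] for q in b.tolist()]);print(b.round(),P.round(1),P.mean(0))
print(onz('wrist',(262.5,116.5),109,p))
E
```

```text
[[225. 102.]
 [285.  76.]
 [341. 206.]
 [280. 232.]] [[427.  258.1]
 [441.9 330.8]
 [608.8 304.3]
 [596.1 222.9]] [518.46359195 279.0310995 ]
[463.11027054 289.39236338 109.        ]
```

View pics/c1.png

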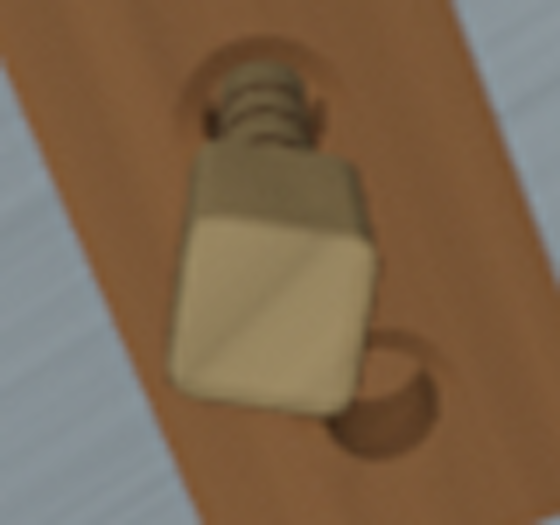

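The crop shows the top-face corners at about (195,215), (373,240), (347,415) and (172,385).

```bash
python3 - <<'E'
from h import *
import pickle;p=pickle.load(open('w1.pkl','rb'))
f=lambda x,y:((x+.5)/7-.5+245,(y+.5)/7-.5+140)
H=np.array([onz('wrist',f(*q),185,p)[:2] for q in [(195,215),(373,240),(347,415),(172,385)]]);print(H.round(1),H.mean(0))
for i in range(4):
    d=H[(i+1)%4]-H[i];print(np.degrees(np.arctan2(d[1],d[0]))%90,np.hypot(*d))
print(onz('wrist',f(385,398),50,p))
E
```

```text
[[501.6 277.3]
 [516.  293.3]
 [532.6 278.8]
 [517.6 263.1]] [516.94704999 278.13558448]
48.253072215754614 21.571066405537977
48.94098294556634 22.08284753213389
46.2925644800612 21.76081113755023
48.4897001577022 21.336986640843577
[569.76731383 268.69306032  50.        ]
```

Call:
step_arm(deltas=[-2, 2.5, -30, -4, 91.8, 0, 0, -40, -4, 91.8, 0, 0, -40, 0, 91.8, 0, 0, -40, 0, 91.8, 0, 0, -40, 0, 91.8, 0, 0, 0, 0, 91.8, 0, 0, 0, 0, 10, 0, 0, 0, 0, 10, 0, 0, 0, 0, 10, 0, 0, 0, 0, 10])

```text
time: 2.65
tool_pos: [516.2, 277.2, 142.4]
tcp_rot: [3.141, 0.001, 2.419]
contact_force: [-0.8, 0.6, 0.0]
grip_width: 56.5
finger_force: 0.0
```

```bash
python3 - <<'E'
from h import *
o=get_obs();print({k:np.round(v,2) for k,v in o.items()})
E
```

```text
{'time': np.float64(2.65), 'joint_positions': array([ 0.36,  0.53,  1.47,  0.  ,  1.14, -0.49]), 'dq': array([ 0.,  0.,  0., -0., -0.,  0.]), 'tau': array([ 4.000e-02, -5.091e+01, -2.286e+01,  5.000e-02,  7.000e-02,
        0.000e+00]), 'tool_pos': array([516.16, 277.19, 142.41]), 'tcp_rot': array([3.14, 0.  , 2.42]), 'contact_force': array([-0.79,  0.61,  0.  ]), 'moment': array([ 0.02,  0.09, -0.02]), 'finger_force': np.float64(0.0), 'grip_width': np.float64(56.55)}
```

Call:
step_arm(deltas=[0, 0, 0, 0, 10, 0, 0, 0, 0, 10, 0, 0, 0, 0, 10, 0, 0, 0, 0, 10, 0, 0, 0, 0, 10, 0, 0, 0, 0, 10, 0, 0, 0, 0, 10, 0, 0, 0, 0, 10, 0, 0, 2, 0, 10, 0, 0, 3, 0, 10])

```text
time: 3.9
tool_pos: [515.9, 277.1, 146.9]
tcp_rot: [3.142, 0.0, 2.419]
contact_force: [0.9, -0.7, -1.0]
grip_width: 24.0
finger_force: 30.0
```

```bash
python3 - <<'E'
from h import *
o=get_obs();print({k:np.round(v,2) for k,v in o.items()})
E
```

```text
{'time': np.float64(3.9), 'joint_positions': array([ 0.36,  0.52,  1.47,  0.  ,  1.15, -0.49]), 'dq': array([ 0.  , -0.03, -0.04, -0.  ,  0.06,  0.  ]), 'tau': array([-0.000e+00, -5.077e+01, -2.294e+01,  5.000e-02, -1.000e-02,
       -0.000e+00]), 'tool_pos': array([515.93, 277.13, 146.91]), 'tcp_rot': array([3.14, 0.  , 2.42]), 'contact_force': array([ 0.91, -0.68, -1.02]), 'moment': array([-0.09, -0.  ,  0.  ]), 'finger_force': np.float64(30.0), 'grip_width': np.float64(24.01)}
```

Call:
step_arm(deltas=[0, 0, 15, 0, 10, 0, 0, 25, 0, 10, 0, 0, 35, 0, 10, 0, 0, 40, 0, 10, 0, 0, 40, 0, 10, 0, 0, 25, 0, 10, 0, 0, 10, 0, 10, 0, 0, 0, 0, 10, 0, 0, 0, 0, 10, 0, 0, 0, 0, 10])

```text
time: 5.15
tool_pos: [515.6, 277.0, 335.6]
tcp_rot: [-3.14, -0.001, 2.419]
contact_force: [0.6, -0.7, -0.5]
grip_width: 23.7
finger_force: 30.0
```

```bash
python3 - <<'E'
from h import *
o=get_obs();print({k:np.round(v,2) for k,v in o.items() if k in('time','tool_pos','grip_width','contact_force','moment')})
x,y,z=o['tool_pos']
s=capture('side')[:,:,::-1];t=capture('top')[:,:,::-1]
u=proj('side',(x,y,z-137));v=proj('side',(x,y,z-40));print(u,v,proj('top',(x,y,z-137)))
for q in(u,):
    a=int(q[0]);b=int(q[1])
    y0=max(0,b-110);x0=max(0,a-60);c=cv2.resize(s[y0:b+30,x0:a+60],None,fx=4,fy=4,interpolation=cv2.INTER_CUBIC);print(x0,y0)
cv2.imwrite('pics/c2.png',c);cv2.imwrite('pics/side2.png',s);cv2.imwrite('pics/top2.png',t)
E
```

```text
{'time': np.float64(5.15), 'tool_pos': array([515.62, 277.03, 335.59]), 'contact_force': array([ 0.61, -0.69, -0.47]), 'moment': array([ 0.01, -0.01, -0.  ]), 'grip_width': np.float64(23.71)}
[246.60186154 349.45904239] [242.18090245 319.44691291] [149.3480938  220.08523478]
186 239
```

View pics/c2.png

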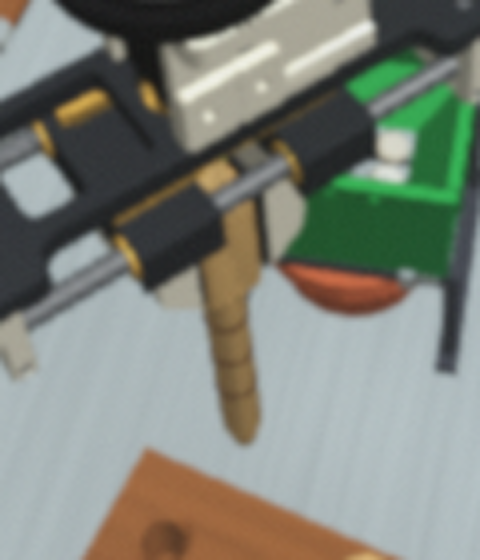

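The dibber hangs upright, its tip at crop (246,442), px about (247,349), against a predicted (246.6,349.5). So the tip is 137 mm below the TCP. Next I move over the caddy.

Call:
step_arm(deltas=[1, -20, 0, 0, 10, 1, -40, 0, 0, 10, 1, -45, 0, 0, 10, 1, -45, 0, 0, 10, 1, -40, 0, 0, 10, 0, -20, 0, 0, 10, 0, -8, 0, 0, 10, 0, 0, 0, 0, 10, 0, 0, -10, 0, 10, 0, 0, -10, 0, 10])

```text
time: 6.5
tool_pos: [520.7, 59.9, 315.7]
tcp_rot: [-3.141, -0.0, 2.42]
contact_force: [0.1, 1.0, -0.8]
grip_width: 24.0
finger_force: 30.0
```

```bash
python3 - <<'E'
from h import *
o=get_obs();print({k:np.round(v,2) for k,v in o.items() if k in('time','tool_pos','grip_width','contact_force','moment')})
x,y,z=o['tool_pos']
s=capture('side')[:,:,::-1]
u=proj('side',(x,y,z-137));print(u,proj('side',(520.8,58.8,84)))
a=int(u[0]);b=int(u[1]);y0=b-60;x0=a-60;print(x0,y0);cv2.imwrite('pics/c3.png',cv2.resize(s[y0:b+60,x0:a+60],None,fx=4,fy=4,interpolation=cv2.INTER_CUBIC))
E
```

```text
{'time': np.float64(6.5), 'tool_pos': array([520.71,  59.88, 315.75]), 'contact_force': array([ 0.13,  1.01, -0.79]), 'moment': array([-0.05, -0.01, -0.02]), 'grip_width': np.float64(24.01)}
[273.19634031 254.77830071] [274.10249539 281.14308874]
213 194
```

View pics/c3.png

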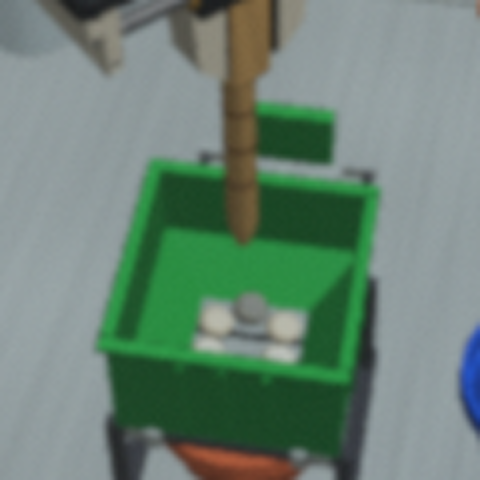

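The tip is on the prediction at (273,254). The outlet centre projects to (274,281), in the gap between the pebbles. I'll descend now.

Call:
step_arm(deltas=[0, -1, -15, 0, 10, 0, 0, -20, 0, 10, 0, 0, -15, 0, 10, 0, 0, -10, 0, 10, 0, 0, -8, 0, 10, 0, 0, -6, 0, 10, 0, 0, -6, 0, 10, 0, 0, -6, 0, 10, 0, 0, 0, 0, 10, 0, 0, 0, 0, 10])

```text
time: 7.8
tool_pos: [521.1, 58.1, 230.9]
tcp_rot: [3.141, 0.0, 2.419]
contact_force: [0.2, 0.3, -0.8]
grip_width: 24.1
finger_force: 30.0
```

Call:
step_arm(deltas=[6, 0, -1, 0, 10, 7, 0, -1, 0, 10, -1.7, 6.5, 0, 0, 10, -4.8, 4.8, 0, 0, 10, -6.5, 1.7, 0, 0, 10, -6.5, -1.7, 0, 0, 10, -4.8, -4.8, 0, 0, 10, -1.7, -6.5, 0, 0, 10, 1.7, -6.5, 0, 0, 10, 4.8, -4.8, 0, 0, 10])

```text
time: 9.05
tool_pos: [514.6, 46.2, 228.7]
tcp_rot: [-3.142, -0.0, 2.418]
contact_force: [-0.4, 0.3, -0.5]
grip_width: 24.0
finger_force: 30.0
```

Call:
step_arm(deltas=[6.5, -1.7, 0, 0, 10, 6.5, 1.7, 0, 0, 10, 4.8, 4.8, 0, 0, 10, 1.7, 6.5, 0, 0, 10, -1.7, 6.5, 0, 0, 10, -4.8, 4.8, 0, 0, 10, -6.5, 1.7, 0, 0, 10, -6.5, -1.7, 0, 0, 10, -4.8, -4.8, 0, 0, 10, -1.7, -6.5, 0, 0, 10])

```text
time: 10.3
tool_pos: [508.8, 57.8, 229.5]
tcp_rot: [3.139, 0.002, 2.419]
contact_force: [2.7, 0.3, 1.2]
grip_width: 23.9
finger_force: 30.0
```

Call:
step_arm(deltas=[1.7, -6.5, 0, 0, 10, 4.8, -4.8, 0, 0, 10, 6.5, -1.7, 0, 0, 10, 6.5, 1.7, 0, 0, 10, 4.8, 4.8, 0, 0, 10, 1.7, 6.5, 0, 0, 10, -1.7, 6.5, 0, 0, 10, -4.8, 4.8, 0, 0, 10, -6.5, 1.7, 0, 0, 10, -6.5, -1.7, 0, 0, 10])

```text
time: 11.55
tool_pos: [513.8, 69.6, 228.9]
tcp_rot: [3.141, 0.0, 2.419]
contact_force: [-0.5, -0.3, -0.5]
grip_width: 23.9
finger_force: 30.0
```

Call:
step_arm(deltas=[-4.8, -4.8, 0, 0, 10, -1.7, -6.5, 0, 0, 10, 1.7, -6.5, 0, 0, 10, 4.8, -4.8, 0, 0, 10, 6.5, -1.7, 0, 0, 10, 6.5, 1.7, 0, 0, 10, 4.8, 4.8, 0, 0, 10, 1.7, 6.5, 0, 0, 10, -1.7, 6.5, 0, 0, 10, -4.8, 4.8, 0, 0, 10])

```text
time: 12.8
tool_pos: [527.0, 70.1, 228.7]
tcp_rot: [-3.142, -0.0, 2.419]
contact_force: [-0.5, 1.1, -0.5]
grip_width: 23.8
finger_force: 30.0
```

```bash
python3 - <<'E'
from h import *
o=get_obs();print({k:np.round(v,2) for k,v in o.items() if k in('time','tool_pos','grip_width','contact_force','moment')})
x,y,z=o['tool_pos']
s=capture('side')[:,:,::-1];cv2.imwrite('pics/s4.png',s)
c=cv2.resize(s[190:330,205:345],None,fx=4,fy=4,interpolation=cv2.INTER_CUBIC);print(proj('side',(x,y,z-137)))
cv2.imwrite('pics/c4.png',c)
E
```

```text
{'time': np.float64(12.8), 'tool_pos': array([527.04,  70.12, 228.66]), 'contact_force': array([-0.5 ,  1.14, -0.47]), 'moment': array([-0.07, -0.01, -0.04]), 'grip_width': np.float64(23.81)}
[270.10151531 282.83810847]
```

View pics/c4.png

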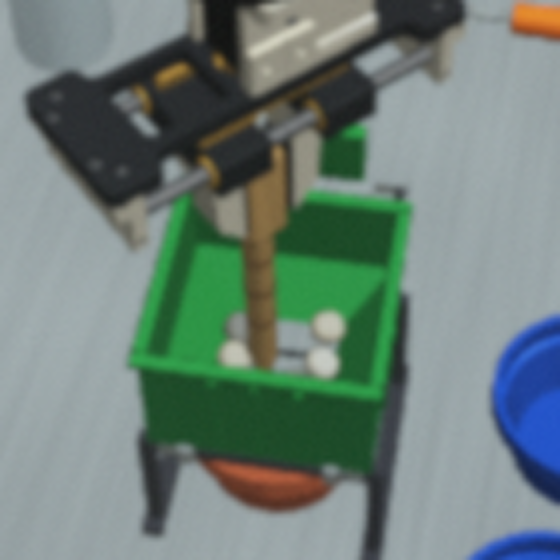

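The tip is among the pebbles, at crop (263,362), and they have shifted. That makes just over three turns, so now I lift out and go back.

Call:
step_arm(deltas=[-3, -6, 5, 0, 10, -3, -5, 10, 0, 10, 0, 0, 25, 0, 10, 0, 0, 35, 0, 10, 0, 0, 25, 0, 10, 0, 0, 8, 0, 10, 0, 20, 0, 0, 10, -1, 40, 0, 0, 10, -1, 50, 0, 0, 10, -1, 50, 0, 0, 10])

```text
time: 14.1
tool_pos: [518.1, 219.3, 336.1]
tcp_rot: [-3.141, -0.0, 2.418]
contact_force: [1.4, 0.2, -0.8]
grip_width: 23.9
finger_force: 30.0
```

Call:
step_arm(deltas=[-1, 35, 0, 0, 10, -1, 18, 0, 0, 10, 0, 5, 0, 0, 10, 0, 0, 0, 0, 10, 0, 0, 0, 0, 10, 0, 0, -20, 0, 10, 0, 0, -30, 0, 10, 0, 0, -30, 0, 10, 0, 0, -20, 0, 10, 0, 0, 0, 0, 10])

```text
time: 15.35
tool_pos: [515.9, 275.3, 235.5]
tcp_rot: [-3.139, -0.001, 2.417]
contact_force: [-0.9, -0.8, -1.1]
grip_width: 24.0
finger_force: 30.0
```

```bash
python3 - <<'E'
from h import *
o=get_obs();print({k:np.round(v,2) for k,v in o.items() if k in('time','tool_pos','grip_width','contact_force','moment')})
x,y,z=o['tool_pos']
s=capture('side')[:,:,::-1]
print(proj('side',(x,y,z-137)))
cv2.imwrite('pics/c5.png',cv2.resize(s[300:420,180:320],None,fx=5,fy=5,interpolation=cv2.INTER_CUBIC))
E
```

```text
{'time': np.float64(15.35), 'tool_pos': array([515.9 , 275.27, 235.5 ]), 'contact_force': array([-0.89, -0.77, -1.05]), 'moment': array([-0.02,  0.01,  0.02]), 'grip_width': np.float64(24.0)}
[250.38222147 373.48400665]
```

View pics/c5.png

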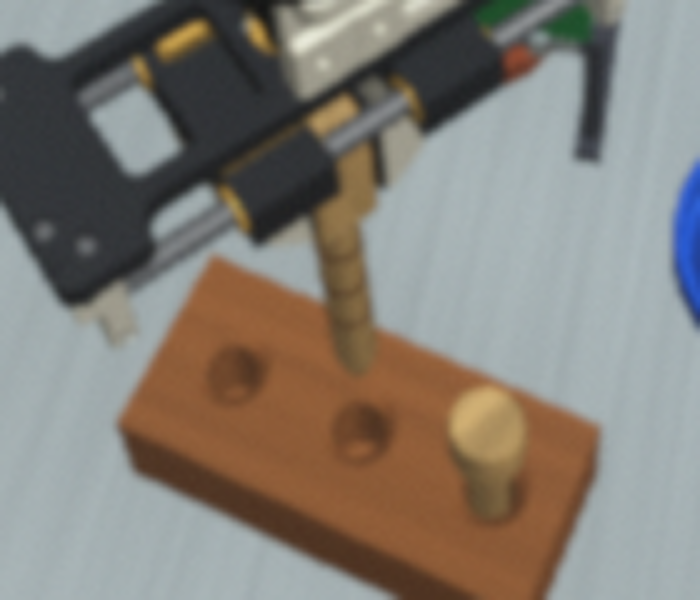

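The side view shows the upright dibber over the empty middle hole, whose mouth is at crop (360,433), px (251.6,386.2).

```bash
python3 - <<'E'
from h import *
print(onz('side',(251.6,386.2),50),onz('side',((235.5)/5-.5+180,(376)/5-.5+300),50), proj('side',(516,276,50)))
E
```

```text
[515.37974354 279.53269755  50.        ] [568.62432034 268.60239209  50.        ] [251.76340624 384.305229  ]
```

Call:
step_arm(deltas=[0, 2, 0, 0, 10, 0, 0, -20, 0, 10, 0, 0, -15, 0, 10, 0, 0, -10, 0, 10, 0, 0, -5, 0, 10, 0, 0, -5, 0, 10, 0, 0, -5, 0, 10, 0, 0, -5, 0, 10, 0, 0, 0, 0, 10, 0, 0, 0, 0, 10])

```text
time: 16.65
tool_pos: [516.5, 278.5, 171.9]
tcp_rot: [3.141, 0.0, 2.419]
contact_force: [0.9, 0.1, -1.0]
grip_width: 24.0
finger_force: 30.0
```

Tip is now at about z=35, inside the hole with no force. I'll finish lowering and release.

Call:
step_arm(deltas=[0, 0, -10, 0, 10, 0, 0, -10, 0, 10, 0, 0, -5, 0, 10, 0, 0, -3, 0, 10, 0, 0, 0, 0, 10, 0, 0, 0, 0, 60, 0, 0, 0, 0, 60, 0, 0, 0, 0, 60, 0, 0, 0, 0, 60, 0, 0, 0, 0, 60])

```text
time: 17.9
tool_pos: [516.4, 278.5, 143.8]
tcp_rot: [3.141, 0.0, 2.419]
contact_force: [-0.3, 0.3, 0.2]
grip_width: 59.9
finger_force: 0.0
```

Call:
step_arm(deltas=[0, 0, 15, 0, 60, 0, 0, 25, 0, 60, 0, 0, 30, 0, 60, 0, 0, 15, 0, 60, 0, -10, 5, 0, 60, 0, -25, 0, 4, 60, 2, -40, 0, 8, 60, 2, -45, 0, 8, 60, 2, -45, 0, 8, 60, 2, -45, 0, 8, 60])

```text
time: 19.15
tool_pos: [523.6, 66.5, 232.8]
tcp_rot: [-3.141, -0.002, 3.051]
contact_force: [0.8, -0.5, -0.2]
grip_width: 60.1
finger_force: 0.0
```

Call:
step_arm(deltas=[2, -45, 0, 8, 60, 2, -45, 0, 0, 60, 0, -35, 0, 0, 60, 0, -20, 0, 0, 60, 0, -8, 0, 0, 60, 0, 0, 0, 0, 50, 0, 0, 0, 0, 50, 0, 0, 0, 0, 50, 0, 0, 0, 0, 50, 0, 0, 0, 0, 50])

```text
time: 20.4
tool_pos: [528.4, -84.3, 233.8]
tcp_rot: [3.142, 0.0, -3.096]
contact_force: [-0.8, -0.2, -0.0]
grip_width: 50.3
finger_force: 0.0
```

```bash
python3 - <<'E'
from h import *
import pickle
o=get_obs();print({k:np.round(v,3) for k,v in o.items() if k in('time','tool_pos','tcp_rot','grip_width','contact_force')})
s=capture('side')[:,:,::-1];p=camera_params('wrist');w=capture('wrist')[:,:,::-1];pickle.dump(p,open('w6.pkl','wb'))
cv2.imwrite('pics/s6.png',s);cv2.imwrite('pics/w6.png',w)
c=np.zeros((600,800,3),np.uint8);c[:315,:420]=cv2.resize(w,(420,315));b=cv2.resize(s[200:420,180:340],None,fx=2.3,fy=2.7);c[:594,420:420+b.shape[1]]=b
cv2.imwrite('pics/c6.png',c)
print(proj('wrist',(527.8,-86.2,126),p))
E
```

```text
{'time': np.float64(20.4), 'tool_pos': array([528.432, -84.289, 233.792]), 'tcp_rot': array([ 3.142,  0.   , -3.096]), 'contact_force': array([-0.791, -0.217, -0.021]), 'grip_width': np.float64(50.273)}
[276.99230035 202.31066023]
```

View pics/c6.png

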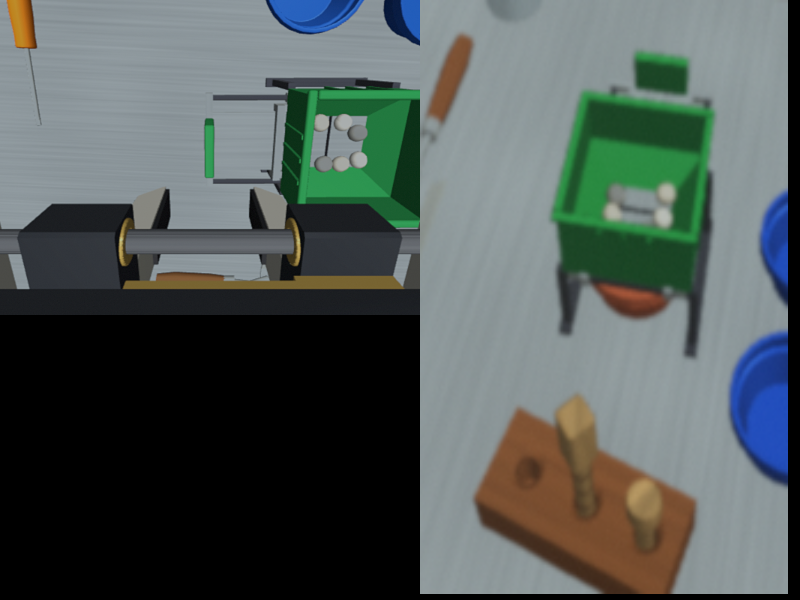

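The dibber stands in the middle hole again, the six pebbles lie loose on the blade, and the pull is at wrist px about (278,198). I'll measure it by mask.

```bash
python3 - <<'E'
from h import *
import pickle;p=pickle.load(open('w6.pkl','rb'))
im=cv2.imread('pics/w6.png');h=cv2.cvtColor(im,cv2.COLOR_BGR2HSV)
m=cv2.inRange(h,(45,100,50),(80,255,255));m[:,:240]=0;m[:,310:]=0
k=max(cv2.findContours(m,0,2)[0],key=cv2.contourArea);b=cv2.boxPoints(cv2.minAreaRect(k))
P=np.array([onz('wrist',q,126,p)[:2] for q in b.tolist()]);print(b.round(1).tolist(),P.round(1).tolist(),P.mean(0))
for i in range(4):
    d=P[(i+1)%4]-P[i];print(np.degrees(np.arctan2(d[1],d[0]))%90,np.hypot(*d))
v=h[215,265:295,2];print(v, h[215,265:295,0]);print(np.degrees(get_obs()['tcp_rot'][2]))
E
```

```text
[[273.0, 158.0], [284.0, 158.0], [284.0, 236.0], [273.0, 236.0]] [[494.3, -90.6], [493.9, -82.6], [554.9, -79.6], [555.2, -88.1]] [524.59092273 -85.20497031]
2.577277597841359 7.99270829745091
2.8049981692193544 60.99534246291906
2.5750339345130584 8.537960327888815
2.2928153592949343 60.99527811107335
[157 157 157 156 157 158 160 140 116 143 157 157 157 156 156 155 154 155
 149 129 129 162 160 157 158 158 158 158 158 158] [100  99 100 100  98 100 107  97  69  70  70  70  70  70  70  70  71  70
  70  69  77 108 102  98 100 100  99  99 100 100]
-177.41293081649
```

Call:
step_arm(deltas=[-1, -1, -20, 0, 50, 0, 0, -30, 0, 50, 0, 0, -30, 0, 50, 0, 0, -25, 0, 50, 0, 0, -15, 0, 50, 0, 0, -8, 0, 50, 0, 0, 0, 0, 50, 0, 0, 0, 0, 3, 0, 0, 0, 0, 3, 0, 0, 0, 0, 3])

```text
time: 21.75
tool_pos: [527.6, -85.6, 106.2]
tcp_rot: [-3.141, 0.001, -3.097]
contact_force: [0.0, 0.5, -0.3]
grip_width: 24.8
finger_force: 0.0
```

Call:
step_arm(deltas=[0, 0, 0, 0, 3, 0, 0, 0, 0, 3, 0, 0, 0, 0, 3, 0, 0, 0, 0, 3, 0, 0, 0, 0, 3, 0, 0, 0, 0, 3, 0, 0, 0, 0, 3, 0, 0, 0, 0, 3, 0, 0, 0, 0, 3, 0, 0, 0, 0, 3])

```text
time: 23.0
tool_pos: [527.4, -84.8, 105.8]
tcp_rot: [3.14, 0.0, -3.096]
contact_force: [0.7, 5.8, 1.8]
grip_width: 9.6
finger_force: 30.0
```

Call:
step_arm(deltas=[0.2, -4, 0, 0, 3, 0.4, -8, 0, 0, 3, 0.4, -8, 0, 0, 3, 0.4, -8, 0, 0, 3, 0.4, -8, 0, 0, 3, 0.4, -8, 0, 0, 3, 0.3, -8, 0, 0, 3, 0.2, -6, 0, 0, 3, 0.1, -2, 0, 0, 3, 0, 0, 0, 0, 3])

```text
time: 24.25
tool_pos: [530.2, -143.9, 105.8]
tcp_rot: [3.139, -0.0, -3.097]
contact_force: [-0.0, 9.1, 3.4]
grip_width: 10.1
finger_force: 30.0
```

```bash
cat > m.py <<'E'
from h import *
import pickle,sys
n=sys.argv[1]
Y=[]
for i in range(3):
    o=get_obs();p=camera_params('wrist');w=capture('wrist')[:,:,::-1];Y.append(o['tool_pos'])
print(o['time'],np.mean(Y,0).round(2),o['contact_force'].round(1),o['grip_width'])
s=capture('side')[:,:,::-1];t=capture('top')[:,:,::-1]
for k,im in(('w',w),('s',s),('t',t)): cv2.imwrite(f'pics/{k}{n}.png',im)
pickle.dump(p,open(f'w{n}.pkl','wb'))
# profile along the caddy's -x on the blade (z=84), averaged over several lateral offsets
C=np.array([520.8,58.8]);e=np.array([.0465,-.9989]);l=np.array([.9989,.0465])
ds=np.arange(50,140,1.)
for cam,im,pp in(('wrist',w,p),('top',t,None),('side',s,None)):
    g=cv2.cvtColor(np.ascontiguousarray(im),cv2.COLOR_BGR2GRAY)
    for off in (-18,0,18):
        uv=np.array([proj(cam,[*(C+e*d+l*off),84],pp) for d in ds],np.float32)
        v=cv2.remap(g,uv[:,0].reshape(1,-1),uv[:,1].reshape(1,-1),1).ravel()
        print(cam,off,uv[0].round(),uv[-1].round(),v.tolist())
E
python3 m.py 7
```

```text
24.35 [ 530.22 -143.83  105.82] [0.3 9.9 2.3] 9.550140846092933
wrist -18 [574. 218.] [402. 218.] [0, 0, 0, 0, 0, 0, 0, 0, 141, 140, 141, 130, 60, 54, 55, 57, 55, 55, 54, 76, 141, 143, 143, 143, 143, 142, 143, 142, 143, 142, 143, 143, 142, 142, 141, 142, 143, 143, 143, 142, 142, 143, 142, 143, 143, 142, 142, 142, 142, 142, 143, 143, 143, 143, 143, 143, 142, 143, 144, 142, 143, 142, 143, 142, 142, 142, 142, 142, 142, 143, 143, 142, 143, 143, 143, 143, 143, 144, 143, 142, 143, 144, 143, 144, 144, 144, 143, 143, 144, 144]
wrist 0 [566. 250.] [399. 250.] [0, 0, 0, 0, 142, 141, 141, 141, 141, 141, 143, 133, 63, 53, 57, 57, 57, 55, 54, 77, 142, 144, 144, 144, 144, 143, 143, 143, 143, 144, 144, 144, 144, 144, 145, 144, 144, 144, 144, 144, 144, 144, 144, 143, 144, 144, 143, 144, 144, 144, 144, 144, 144, 144, 145, 144, 143, 144, 144, 145, 145, 145, 144, 145, 145, 145, 144, 145, 145, 145, 145, 145, 145, 145, 145, 146, 145, 145, 145, 145, 145, 145, 145, 146, 146, 146, 146, 146, 146, 146]
wrist 18 [558. 280.] [396. 281.] [34, 31, 39, 130, 144, 142, 143, 143, 143, 144, 144, 135, 65, 54, 57, 57, 5
[... 2314 characters left out ...]
7, 80, 73, 65, 60, 58, 55, 54, 54, 53, 53, 53, 52, 52, 53, 54, 55, 54, 54, 54, 53, 52, 52, 52, 52, 53, 53, 53, 53, 53, 54, 54, 54, 54, 53, 53, 54, 54, 55, 56, 58, 61, 68, 75, 82, 88, 95, 102, 107, 111, 116, 121, 127, 132, 138, 142, 145, 149, 151, 153, 155, 155, 155]
side 18 [270. 262.] [277. 234.] [104, 104, 104, 104, 104, 104, 104, 104, 104, 104, 104, 104, 104, 104, 104, 104, 104, 104, 105, 105, 105, 104, 104, 102, 101, 98, 92, 87, 81, 74, 67, 62, 59, 56, 55, 54, 54, 54, 54, 54, 54, 53, 52, 52, 52, 53, 53, 53, 53, 53, 53, 53, 53, 53, 53, 53, 53, 53, 53, 53, 54, 55, 55, 55, 54, 54, 57, 59, 61, 68, 75, 82, 89, 96, 104, 108, 112, 116, 119, 124, 129, 134, 138, 142, 146, 148, 149, 150, 151, 151]
```

Call:
step_arm(deltas=[0.1, -2, 0, 0, 3, 0.1, -1.5, 0, 0, 3, 0, 0, 0, 0, 3, 0, 0, 0, 0, 3, 0, 0, 0, 0, 3, 0, 0, 0, 0, 3, 0, 0, 0, 0, 3, 0, 0, 0, 0, 3, 0, 0, 0, 0, 3, 0, 0, 0, 0, 3])

```text
time: 25.75
tool_pos: [530.4, -147.2, 105.8]
tcp_rot: [3.139, -0.0, -3.096]
contact_force: [1.0, 9.1, 2.9]
grip_width: 9.6
finger_force: 30.0
```

```bash
sed -i 's/np.arange(50,140,1.)/np.arange(58,84,.5)/; s/(-18,0,18)/(-10,10)/; s/,uv\[0\].round(),uv\[-1\].round()//' m.py
sed -i "s/(('wrist',w,p),('top',t,None),('side',s,None))/(('wrist',w,p),)/" m.py; python3 m.py 8
```

```text
25.85 [ 530.38 -147.15  105.82] [ 0.9 10.4  3.7] 10.045718115959149
wrist -10 [0, 0, 84, 141, 142, 140, 120, 81, 53, 52, 54, 56, 56, 57, 57, 57, 57, 56, 55, 55, 55, 56, 51, 42, 34, 29, 30, 63, 125, 145, 146, 144, 145, 144, 144, 144, 145, 144, 144, 144, 144, 145, 144, 144, 145, 145, 144, 144, 144, 144, 145, 145]
wrist 10 [142, 142, 142, 143, 144, 143, 117, 75, 53, 52, 55, 56, 56, 57, 57, 56, 57, 55, 55, 55, 56, 56, 52, 42, 34, 31, 28, 53, 124, 145, 146, 145, 144, 144, 145, 146, 145, 144, 145, 144, 145, 144, 145, 145, 145, 144, 144, 144, 145, 144, 144, 144]
```

```bash
python3 - <<'E'
from h import *
import pickle
C=np.array([520.8,58.8]);e=np.array([.0465,-.9989]);l=np.array([.9989,.0465])
for n in '78':
    p=pickle.load(open(f'w{n}.pkl','rb'))
    for dd in (64,72):
        q=onz('wrist',proj('wrist',[*(C+e*dd),95.5],p),84,p);print(n,dd,(q[:2]-C)@e)
    # pull outer/inner top edges unseen; fingers hide them
E
```

```text
7 64 54.51904169259104
7 72 63.06306378464032
8 64 54.28888864718267
8 72 62.83288887474046
```

Call:
step_arm(deltas=[0.1, -2.2, 0, 0, 3, 0, 0, 0, 0, 3, 0, 0, 0, 0, 3, 0, 0, 0, 0, 3, 0, 0, 0, 0, 3, 0, 0, 0, 0, 3, 0, 0, 0, 0, 3, 0, 0, 0, 0, 3, 0, 0, 0, 0, 3, 0, 0, 0, 0, 3])

```text
time: 27.25
tool_pos: [530.5, -149.3, 105.8]
tcp_rot: [3.139, -0.0, -3.096]
contact_force: [1.2, 9.8, 3.7]
grip_width: 9.9
finger_force: 30.0
```

```bash
python3 m.py 9; python3 - <<'E'
from h import *
for n in ('side','top'):
    im=cv2.imread(f'pics/{n[0]}9.png');old=cv2.imread(f'pics/{n[0]}6.png' if n=='side' else 'pics/top0.png')
    for k,i in(('old',old),('now',im)):
        h=cv2.cvtColor(i,cv2.COLOR_BGR2HSV);m=cv2.inRange(h,(0,0,165),(180,45,255))
        u=proj(n,(520.8,58.8,90)).astype(int);print(n,k,u,(m[u[1]-15:u[1]+16,u[0]-15:u[0]+16]>0).sum())
        u=proj(n,(520.8,58.8,90)).astype(int);print(cv2.cvtColor(i,7)[u[1]-12:u[1]+13:3,u[0]-12:u[0]+13:3].tolist())
E
```

```text
27.35 [ 530.49 -149.28  105.81] [ 0.8 10.   3.5] 10.06870266378471
wrist -10 [0, 0, 0, 0, 0, 0, 26, 69, 53, 53, 55, 56, 56, 57, 57, 56, 57, 56, 55, 54, 53, 56, 88, 128, 132, 94, 49, 30, 32, 31, 27, 41, 118, 144, 146, 145, 144, 145, 144, 144, 144, 144, 144, 144, 144, 144, 144, 145, 144, 144, 144, 145]
wrist 10 [142, 142, 142, 143, 144, 136, 104, 68, 53, 54, 56, 56, 57, 58, 57, 56, 55, 56, 56, 55, 53, 57, 87, 129, 137, 99, 46, 29, 33, 33, 27, 48, 105, 141, 147, 146, 145, 145, 144, 145, 145, 145, 144, 145, 145, 145, 145, 145, 145, 145, 144, 145]
side old [274 279] 78
[[104, 110, 107, 108, 107, 106, 107, 107, 123], [110, 131, 127, 144, 140, 135, 128, 133, 176], [101, 128, 132, 149, 149, 150, 151, 122, 161], [166, 146, 94, 116, 134, 140, 146, 143, 138], [172, 173, 148, 145, 130, 117, 110, 175, 185], [120, 124, 124, 132, 132, 130, 120, 146, 179], [66, 78, 90, 97, 107, 109, 110, 112, 110], [54, 54, 62, 53, 54, 58, 76, 64, 76], [54, 55, 55, 55, 54, 54, 56, 53, 54]]
side now [274 279] 0
[[107, 107, 108, 108, 107, 109, 108, 108, 109], [108, 100, 82, 78, 82, 90, 97, 103, 107], [93, 67, 69, 75, 
[... 382 characters left out ...]
191, 194, 156, 185, 144, 152, 94], [87, 153, 143, 189, 158, 170, 141, 122, 95], [86, 123, 132, 154, 158, 120, 131, 133, 94], [87, 135, 137, 145, 156, 123, 140, 141, 94], [87, 139, 138, 193, 114, 185, 167, 156, 94], [87, 142, 163, 190, 161, 176, 171, 161, 94], [85, 73, 75, 73, 72, 72, 73, 72, 80]]
top now [231 222] 76
[[115, 118, 119, 119, 118, 119, 118, 119, 115], [93, 102, 103, 110, 107, 104, 105, 98, 100], [93, 76, 156, 96, 96, 94, 93, 90, 100], [92, 99, 206, 135, 192, 98, 100, 141, 101], [93, 96, 112, 105, 181, 93, 94, 114, 100], [92, 94, 94, 157, 175, 93, 94, 94, 101], [92, 79, 93, 188, 191, 115, 92, 92, 101], [92, 57, 92, 92, 120, 194, 91, 92, 100], [90, 74, 74, 76, 75, 78, 76, 76, 86]]
```

```bash
python3 - <<'E'
from h import *
for n,r in(('s',(225,330,220,330)),('t',(195,250,200,255)),('w',(0,420,300,560))):
    im=cv2.imread(f'pics/{n}9.png')[r[0]:r[1],r[2]:r[3]]
    h=cv2.cvtColor(im,cv2.COLOR_BGR2HSV);m=cv2.inRange(h,(0,0,130),(180,45,255))
    N,_,st,c=cv2.connectedComponentsWithStats(m)
    print(n,[(st[i,4],(c[i]+[r[2],r[0]]).round().tolist()) for i in range(1,N) if st[i,4]>5])
t=cv2.imread('pics/t9.png',0)[208:238,217:247]
print(t[::2,::2])
E
```

```text
s [(np.int32(3256), [241.0, 283.0]), (np.int32(453), [286.0, 231.0]), (np.int32(2444), [317.0, 278.0])]
t [(np.int32(788), [217.0, 222.0]), (np.int32(81), [253.0, 222.0]), (np.int32(24), [225.0, 219.0]), (np.int32(18), [230.0, 220.0]), (np.int32(11), [240.0, 220.0]), (np.int32(19), [230.0, 227.0]), (np.int32(17), [234.0, 231.0])]
w [(np.int32(37873), [425.0, 74.0]), (np.int32(5470), [410.0, 177.0]), (np.int32(22517), [426.0, 239.0]), (np.int32(572), [554.0, 281.0]), (np.int32(4428), [486.0, 362.0])]
[[107 112 112 112 112 111 112 112 111 112 112 112 112 112 107]
 [ 90 108 111 112 112 112 112 111 112 112 111 112 112 108  95]
 [ 88  89 106 111 112 112 116 116 115 116 115 113 110  96  94]
 [ 88  87  92  94  98 112 119 120 117 117 118 119 101  95  94]
 [ 88  87  92 113 159 122 118 117 117 118 117 114  99  94  94]
 [ 87  87  89 195 205 183 152 177 109 118 116 133 125  95  94]
 [ 87  88  94 194 205 174 193 196 158 119 118 141 136  95  94]
 [ 88  88  98 120 132 117 175 183 115 117 117 119 122  94  95]
 [ 87  88  98 118 116 117 144 132 116 117 117 115 128  94  94]
 [ 86  87  97 116 116 142 204 199 119 117 116 115 129  94  94]
 [ 87  87  90 114 117 139 203 192 124 117 115 116 116  95  94]
 [ 88  87  86  89 117 117 128 131 196 189 113 114 117  94  94]
 [ 87  87  85  57 106 111 109 118 178 175 114 109 110  93  94]
 [ 87  85  75  70  71  73  71  71  73  73  72  71  71  81  94]
 [ 84  72  70  71  70  70  71  70  70  70  71  70  70  71  81]]
```

```bash
python3 - <<'E'
from h import *
t=capture('top')[:,:,::-1];s=capture('side')[:,:,::-1]
for n,a,b in(('top',cv2.imread('pics/top0.png'),t),('side',cv2.imread('pics/s6.png'),s)):
    d=cv2.absdiff(a,np.ascontiguousarray(b)).max(2);m=(cv2.GaussianBlur(d,(3,3),0)>14).astype(np.uint8)
    N,_,st,c=cv2.connectedComponentsWithStats(m);print(n,[(st[i,:5].tolist()) for i in range(1,N) if st[i,4]>4])
print(t[212:236,222:246,0].tolist() and cv2.cvtColor(np.ascontiguousarray(t),6)[214:226,234:246])
print('px/pebble top z60',np.linalg.norm(proj('top',(520,59,60))-proj('top',(539,59,60))))
print([ (proj('top',(520.8+dx,58.8+dy,84)).round(1).tolist()) for dx in(-30,30) for dy in(-30,30)],proj('top',(520,59,15)))
E
```

```text
top [[146, 184, 197, 236, 22337], [221, 212, 22, 23, 479], [255, 212, 3, 22, 65], [147, 214, 16, 7, 48], [146, 221, 7, 6, 15], [0, 312, 88, 108, 6563]]
side [[242, 0, 318, 383, 54771], [298, 216, 13, 23, 123], [272, 218, 27, 19, 429], [258, 266, 35, 20, 516], [262, 305, 8, 5, 32], [517, 386, 43, 15, 314]]
[[117 117 118 118 118 118 108 101  98  95  94  94]
 [118 117 119 117 117 116 108 104  99  95  95  95]
 [118 118 120 117 113 114  99 100  97  94  95  95]
 [116 118 120 116 104 114 121 109  98  95  95  94]
 [115 117 117 117 119 134 136 126 100  95  94  94]
 [119 118 118 120 140 140 140 130 101  95  95  94]
 [124 119 118 118 128 141 141 136 103  95  94  94]
 [121 120 118 118 117 137 137 135 102  94  94  94]
 [118 119 118 119 117 121 125 122 102  95  95  94]
 [117 117 117 118 119 117 115 112  99  94  94  94]
 [116 117 118 119 117 116 111 129 102  94  94  95]
 [117 117 117 118 115 113 109 134 102  95  95  95]]
px/pebble top z60 6.133493526150582
[[241.1, 233.3], [221.3, 232.6], [241.9, 213.6], [222.2, 212.9]] [233.40730435 224.59326788]
```

```bash
python3 -c "
from plant import *
o=get_obs();print(o['time'],o['tool_pos'],o['finger_force']);print(close_job())"
```

```text
27.6 [ 530.48222775 -149.275901    105.80955663] 30.002601742744446
the job is handed in; nothing more can be done
None
```

I handed the job in at 27.6 s, still holding the door at its line. I stirred the pebbles with just over three wide turns and stood the dibber back in its middle hole. The outlet and hopper look empty; five pebbles show in the pan and the sixth, partly hidden, appears to be there too, with none seen on the bench.

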